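# Charge the mill jar with grinding balls from the hopper

### The arm

A 6-joint arm with a two-finger parallel gripper is mounted at the origin on a cart in front of the work surface, level with it; the furniture and walls round the work are solid. World frame = base frame: x ahead of the robot, y to its left, z up, the work surface at z = 0. Lengths are in m, angles in rad, forces in N, time in s.
With the tool pointing down it reaches from about 0.375 to 0.9 m from the base axis. Payload 3.1 kg.
Tool frame: the origin (TCP) lies on the centre line of the jaws, within the pads' length; the fingertips stand 8 mm ahead of it and the grasp point (between the pads) lies 11 mm behind it; z points along the fingers, y is the line along which they close (so a half turn about z gives the same grasp; the last joint's range is limited). The gripper opens to 87 mm and grips with 3 to 60 N. Pads are 19 mm wide; open, the fingers measure 117 mm over their backs; the gripper's body (75 mm by 190 mm) begins 51 mm behind the grasp point.
Start: joints at [0.95, 0.527, 1.433, -0, 1.181, -0.178], TCP at [0.268, 0.565, 0.231] pointing down, gripper open.
Joint ranges: [-3.08, 3.08], [-0.75, 2.2], [0.22, 2.44], [-1.43, 4.57], [0, 2.65], [-2.85, 2.85]. Speed limits (rad/s): [2.79, 2.79, 3.14, 3.14, 3.14, 3.14].

### API

Orientations are given as a unit quaternion [x, y, z, w].
In Python, from rig import robot gives the robot as it stands. The module is installed in compiled form; this text tells all that it offers.
- The arm moves only by the tool send_rows, never from a script. Its argument "increments" is one flat list of numbers, 7 for each row, row after row: the turn, a rotation vector about the world's x, y, z in rad, then the shift along the world's x, y, z in cm, then the opening, from 0 (shut) to 1 (fully open). A call has 1 to 20 rows; each row shifts and turns the commanded pose from where the row before left it; what a row does not reach is not made up. A row lasts 1/12 s, in which the tool goes at most 41.7 mm and 7.16 degrees, less where a joint would pass 70% of its speed; a pose out of reach is approached as far as the arm can. A call is refused whole if a number of a shift passes 4.17 or a number of a turn 0.125, either way. A call with a gripper value outside its range is refused whole. The fingers move at their own pace and stop on an object; "newtons" is the grip in N (left out, the last holds). Time passes only in rows, so rows that do not move let the fingers close. It gives the time, the measured TCP pose, the force, the opening and the grip force at its end, in the units of the state.
- robot.get_obs(): the state, without advancing time (a new reading comes with each control period).
- robot.camera(name): name is "scene" or "top" or "wrist"; returns a dict with "image" (384x512x3 uint8, red, green, blue), "range_z" (384x512 float32, m along the optical axis (not along the pixel's ray), 0 where there is no reading), "fx", "fy", "cx", "cy" (pixels), "R" (3x3) and "t" (3): a world point X has camera coordinates R X + t. Camera axes: x right, y down, z forward; pixel columns grow to the right and rows downward; lengths in m; the calibration is good to about 2 mm. A picture is of the moment at which its call begins.
- robot.hand_in(): hands the job in; it is judged then, once.
The state is a dict: "time": time; "q": joint angles; "joint_velocities": joint speeds; "joint_torque": joint torques, N m; "position": TCP position; "tool_rot": TCP orientation; "ft_force": force on the tool from outside, world axes, zero at the start; "moment": the same for the moment, N m; "grip_width": finger opening in m; "grip_force": force on a finger pad.
Only numpy, scipy, OpenCV 4.12 (cv2) and the standard library are available. Lean on these libraries where they do the work, as an engineer would, in place of code of your own. Each camera call takes 0.05 s, during which the arm holds its last target. There are 200 camera calls.

### The job

Charge the mill jar: turn the carousel until the straight-sided white mill jar stands centred under the hopper's spout, then slide the shutter open so that all six grinding balls drop into that jar, and slide the shutter fully closed again. The jars and the beaker stay standing in their seats on the carousel, and the other things on the bench are left as they are.

Things in the scene. Friction and masses are not known exactly. Their poses are not given: they have to be found in the camera images.
- station: the dispensing stand, fixed to the bench: dark steel foot plate and column, carousel in front, hopper above it. Origin on the carousel's axis at bench height; x points from that axis through the spout to the column behind, y to the left, z up. The hopper is an open aluminium trough, 76 mm wide, rising backward from above the spout: top 210 mm above the bench in front, 260 mm at the back.
- spout (a point): centre of the mouth of the hopper's square spout (32 x 32 mm inside, opening downward), 118 mm above the bench, 80 mm from the carousel's axis along the stand's x axis. Its axes are those of the stand. Left of the hopper, behind the carousel, the head of a desk lamp hangs 150 mm above the bench: keep clear of it.
- shutter (a joint): travel of the shutter, a steel blade sliding level between the hopper and the spout: 0 m closed, 0.050 m fully open. It opens toward the stand's -y (to the right seen from the robot), takes about 2 to 4 N and stays where it is left. A ball passes once it is open about 32 mm; the balls follow one after another, all six within about 1.5 s of full opening.
- shutter_grip (a point): point on the shutter's upright black grip, a round post 18 mm thick whose top is 208 mm above the bench and which is free from 150 mm up; this point lies on its axis, 188 mm above the bench. With the shutter closed the grip stands 120 mm to the -y side of the spout. It moves with the shutter.
- carousel: round grey-painted turntable, 260 mm across, its top 32 mm above the bench, with three seats (low steel rings 97 mm across, 6 mm high) 80 mm from its axis, 120 degrees apart. Origin on its axis at the underside, 20 mm above the bench; z up. It turns freely either way without end about z (friction about 0.12 N m, it stays where it is left).
- post0 (a point): one of the carousel's three upright black round grip posts (16 mm thick, top 116 mm above the bench), 110 mm from the carousel's axis, midway between two seats; this point lies on its axis, 100 mm above the bench. It moves round with the carousel.
- post1 (a point): the second grip post, like post0, 120 degrees further counter-clockwise seen from above.
- post2 (a point): the third grip post, like post0, 240 degrees further counter-clockwise seen from above.
- mill_jar: white straight-sided porcelain mill jar with a thick flat rim and one thin steel band, open at the top: 84 mm across (91 at the rim), 80 mm high, 74 mm across inside, floor 6 mm thick, about 0.45 kg; stands loose in a seat of the carousel with 2 mm play. Origin at the centre of its underside, z up. Its rim is 6 mm below the spout's mouth.
- plastic_beaker: red tapered plastic beaker, 71 mm across, 50 mm high, standing loose in another seat of the carousel; origin at the centre of its underside. Not to be filled.
- dark_jar: round-bellied brown-black glazed jar with a narrower neck, 80 mm across, 74 mm high, standing loose in another seat of the carousel; origin at the centre of its underside. Not to be filled.
- ball0_center (a point): centre of a white porcelain grinding ball, 26 mm, 34 g; at the start it rests on the closed shutter in the hopper's throat
- ball1_center (a point): centre of a grinding ball like ball0; at the start it is number 2 in the row of six that leads up the hopper
- ball2_center (a point): centre of a grinding ball like ball0; at the start it is number 3 in the row of six that leads up the hopper
- ball3_center (a point): centre of a grinding ball like ball0; at the start it is number 4 in the row of six that leads up the hopper
- ball4_center (a point): centre of a grinding ball like ball0; at the start it is number 5 in the row of six that leads up the hopper
- ball5_center (a point): centre of a grinding ball like ball0; at the start it is number 6 in the row of six that leads up the hopper
- brush: thin wooden glue brush, 201 mm long, lying along the front edge of the bench to the left; origin at its middle on the bench. Leave alone.
- white_bottle: small white bottle with a ribbed cap, 37 mm across, 82 mm high, standing on the bench to the left of the carousel; origin at the centre of its underside. Leave alone.

How it is judged:
By the outcome, as a careful person would: the job done as asked, in the order asked, and still so for the second after the job is handed in, with the robot touching nothing.
It also fails if it takes over 70 s, if anything falls off the work surface, if the arm or the gripper's body presses on something with over 40 N, if the wrist force passes 120 N, or if a joint passes its speed limit or range.

## Working session

There is one attempt and no reset: what is moved stays moved. The work goes in short steps, Python scripts to look and compute and a tool call to move; the robot and the scene stay as the last step left them, time stands still between calls to the robot, and variables do not carry over. Pictures are saved under pics/ and viewed, at most 10 in all, crops included, and the job is handed in when it is done.

Besides the shell and the picture viewer there is one more tool, called after "Call:" in YAML: its name, and indented under it one key for each argument. send_rows: Moves the arm, as the interface text tells. Its arguments: {"type":"object","properties":{"increments":{"type":"array"},"newtons":{"type":"number"}},"required":["increments"]}

```bash
mkdir -p pics
cat > h.py <<'E'
import numpy as np, cv2
from rig import robot
def cam(n):
    c=robot.camera(n); c['R']=np.array(c['R']); c['t']=np.array(c['t']); return c
def cloud(c):
    z=c['range_z']; v,u=np.mgrid[0:384,0:512]
    P=np.stack([(u-c['cx'])/c['fx']*z,(v-c['cy'])/c['fy']*z,z],-1)
    W=(P-c['t'])@c['R']; W[z==0]=np.nan; return W
def proj(c,X):
    p=c['R']@np.array(X)+c['t']; return p[0]/p[2]*c['fx']+c['cx'],p[1]/p[2]*c['fy']+c['cy']
def save(c,n): cv2.imwrite('pics/'+n,c['image'][:,:,::-1])
E
python3 - <<'E'
from h import *
o=robot.get_obs(); print(o['time'],o['position'],o['tool_rot'])
ims=[]
for n in ('scene','top'):
    c=cam(n); print(n,-c['R'].T@c['t'],c['R'][2]); save(c,n+'0.png'); np.savez(n+'0.npz',**c)
E
```

```text
0.0 [0.26735593 0.56415848 0.22959304] [ 2.19603954e-01  9.75588533e-01 -9.70671469e-04 -4.19676101e-04]
scene [0.0163148  1.18037153 0.73046256] [ 0.39394002 -0.81213662 -0.4304014 ]
top [0.39297727 0.06162311 1.28891441] [ 1.37016606e-01 -6.61205899e-04 -9.90568530e-01]
```

View pics/scene0.png

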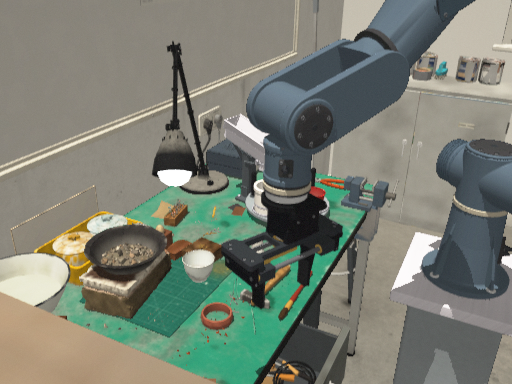

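View pics/top0.png

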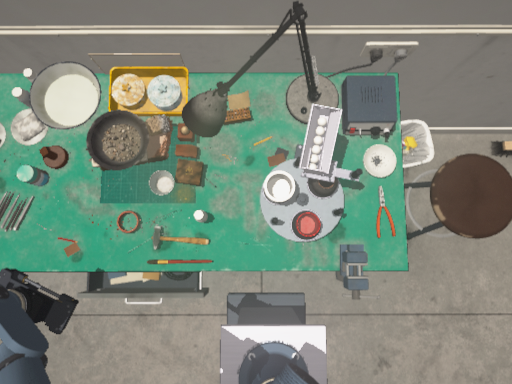

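The top view shows the carousel near (302,199), the white jar at (280,186), the dark jar at (322,183), the red beaker at (307,224), and the hopper at (321,143) with the shutter grip near (352,175). In the scene view the arm blocks the station. Next I measure with the top camera.

Run:
```python
from h import *
c=dict(np.load('top0.npz')); W=cloud(c); im=c['image'].astype(int); hsv=cv2.cvtColor(c['image'],cv2.COLOR_RGB2HSV)
v,u=np.mgrid[0:384,0:512]; roi=(u>250)&(u<365)&(v>95)&(v<250)
m=roi&(abs(W[...,2]-.032)<.006)&(hsv[...,1]<60)
# carousel edge: convex hull circle
P=(W[m][:,:2]); 
(cc,r)=cv2.minEnclosingCircle(P.astype(np.float32)); print('car',cc,r,m.sum())
h=cv2.convexHull(P.astype(np.float32))[:,0]
A=np.c_[2*h,np.ones(len(h))]; s=np.linalg.lstsq(A,(h**2).sum(1),rcond=None)[0]; print('fit',s[:2],np.sqrt(s[2]+s[0]**2+s[1]**2))
def blob(name,mk,zr):
    mk=mk&roi&(W[...,2]>zr[0])&(W[...,2]<zr[1])
    n,l,st,ce=cv2.connectedComponentsWithStats(mk.astype(np.uint8))
    for i in range(1,n):
        if st[i,4]>=6:
            p=W[l==i]; print(name,ce[i].round(1),st[i,4],'mean',p.mean(0).round(4),'mid',((p.min(0)+p.max(0))/2).round(4), 'ext',np.ptp(p,0).round(3))
V=hsv[...,2];S=hsv[...,1]
blob('post',V<90,(.105,.125))
blob('jar',V>150,(.105,.118))
blob('dark',V<120,(.085,.104))
blob('red',(S>120),(.07,.095))
blob('grip',V<120,(.195,.22))
blob('hop',V>100,(.195,.28))
k=cv2.resize(c['image'][95:250,245:370],None,fx=4.8,fy=3.87*1.24,interpolation=cv2.INTER_CUBIC)
cv2.imwrite('pics/crop.png',cv2.resize(c['image'][100:245,245:370],None,fx=4,fy=4,interpolation=cv2.INTER_CUBIC)[:,:,::-1])
```

```text
car (0.6343614459037781, -0.13636210560798645) 0.24221326410770416 3248
fit [ 0.6300298  -0.12197639] 0.21053226453867177
post [297.8 158.9] 9 mean [ 0.638  -0.0719  0.1129] mid [ 0.6378 -0.0723  0.1124] ext [0.01  0.005 0.012]
post [340.4 210.5] 17 mean [ 0.4871 -0.1909  0.115 ] mid [ 0.4869 -0.1906  0.1152] ext [0.009 0.011 0.012]
post [275.2 219.6] 13 mean [ 0.4612 -0.0042  0.1158] mid [ 0.4617 -0.0037  0.1157] ext [0.009 0.012 0.008]
jar [279.1 185.1] 270 mean [ 0.561  -0.0166  0.1119] mid [ 0.5606 -0.018   0.1115] ext [0.09  0.09  0.013]
dark [355.8 107.9] 212 mean [ 0.8007 -0.2534  0.0869] mid [ 0.7995 -0.2531  0.0883] ext [0.079 0.052 0.007]
dark [296.7 161.3] 6 mean [ 0.6347 -0.0708  0.0931] mid [ 0.6346 -0.0712  0.0937] ext [0.007 0.005 0.015]
dark [324.6 185.8] 146 mean [ 0.5614 -0.1516  0.0934] mid [ 0.5658 -0.1545  0.0944] ext [0.044 0.072 0.019]
dark [338.  211.9] 8 mean [ 0.4848 -0.1886  0.0931] mid [ 0.4859 -0.1902  0.0944] ext [0.009 0.009 0.017]
red [308.9 223.5] 93 mean [ 0.452  -0.1051  0.08  ] mid [ 0.452  -0.1034  0.0787] ext [0.068 0.068 0.015]
grip [358.3 171.6] 36 mean [ 0.5837 -0.2225  0.2063] mid [ 0.584  -0.2241  0.2046] ext [0.013 0.017 0.016]
hop [321.7 133.9] 1365 mean [ 0.6832 -0.1246  0.2208] mid [ 0.6744 -0.1183  0.2286] ext [0.184 0.108 0.067]
hop [318.2 137.3] 6 mean [ 0.6805 -0.1191  0.196 ] mid [ 0.6812 -0.12    0.1962] ext [0.005 0.008 0.002]
hop [321.3 158.5] 6 mean [ 0.6215 -0.1262  0.1968] mid [ 0.6214 -0.1266  0.1972] ext [0.014 0.004 0.003]
hop [320.5 164.8] 6 mean [ 0.6038 -0.1233  0.1981] mid [ 0.6033 -0.1233  0.1982] ext [0.011 0.003 0.002]
hop [360.6 169.4] 7 mean [ 0.5894 -0.2285  0.207 ] mid [ 0.5883 -0.2271  0.2067] ext [0.011 0.011 0.005]
```

View pics/crop.png

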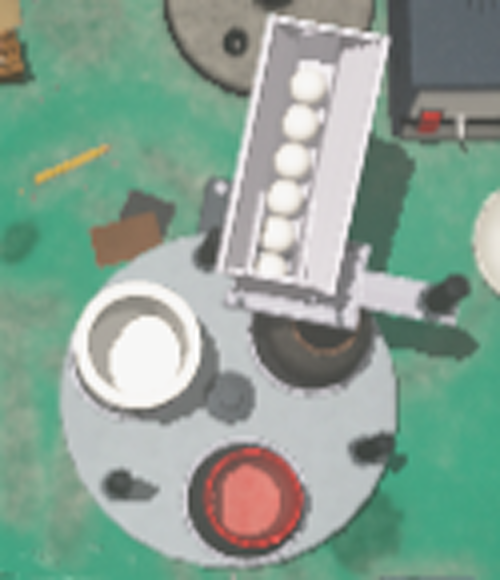

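Posts B and C, the jar and the grip all agree with a carousel axis at about (0.528, -0.090). The station's x axis points at about -11°, so the jar, now at about 67°, needs to turn about -78°. I'll use post B at the front right, (0.486, -0.191), and first travel above it.

Call:
send_rows:
  increments: [0,0,0,0.9,-3.1,0.2,0.45,0,0,0,0.9,-3.1,0.2,0.45,0,0,0,0.9,-3.1,0.2,0.45,0,0,0,0.9,-3.1,0,0.45,0,0,0,0.9,-3.1,0,0.45,0,0,0,0.9,-3.1,0,0.45,0,0,0,0.9,-3.1,0,0.45,0,0,0,0.9,-3.1,0,0.45,0,0,0,0.9,-3.1,0,0.45,0,0,0,0.9,-3.1,0,0.45,0,0,0,0.9,-3.1,0,0.45,0,0,0,0.9,-3.1,0,0.45,0,0,0,0.9,-3.1,0,0.45,0,0,0,0.9,-3.1,0,0.45,0,0,0,0.9,-3.1,0,0.45,0,0,0,0.9,-3.1,0,0.45,0,0,0,0.9,-3.1,0,0.45,0,0,0,0.9,-3.1,0,0.45,0,0,0,0.9,-3.1,0,0.45,0,0,0,0.9,-3.1,0,0.45]

```text
time: 1.77
position: [0.4476, -0.0568, 0.2364]
tool_rot: [0.22, 0.976, 0.0, -0.0]
ft_force: [-0.7, 1.1, -0.9]
grip_width: 0.0389
grip_force: 0.0
```

Call:
send_rows:
  increments: [0,0,0.05,0.9,-3.1,-0.6,0.45,0,0,0,0.9,-3.1,0,0.45,0,0,0,0.9,-3.1,0,0.45,0,0,0,1.2,-4.0,0,0.45,0,0,0,0,0,0,0.45,0,0,0,0,0,0,0.45,0,0,0,0,0,0,0.45]

```text
time: 2.35
position: [0.4859, -0.1877, 0.2299]
tool_rot: [0.196, 0.981, 0.001, -0.001]
ft_force: [-0.0, 1.4, 0.7]
grip_width: 0.039
grip_force: 0.0
```

Run:
```python
from h import *
c=dict(np.load('top0.npz')); W=cloud(c)
# balls: white circles in hopper -> axis direction
V=cv2.cvtColor(c['image'],cv2.COLOR_RGB2HSV)
for n,(u0,u1,v0,v1) in dict(lamp=(182,228,88,135),vise=(335,372,240,300),bottle=(193,208,208,224)).items():
    p=W[v0:v1,u0:u1].reshape(-1,3); p=p[p[:,2]>.04]; 
    if len(p): print(n,p.min(0).round(3),p.max(0).round(3))
# hopper left/right top rims: PCA of trough points
m=np.zeros((384,512),bool); m[100:176,297:345]=1
p=W[m&(W[...,2]>.185)&(W[...,2]<.275)]
(cx,cy),(w,h),ang=cv2.minAreaRect((p[:,:2]*1000).astype(np.float32)); print('rect',cx,cy,w,h,ang)
o=robot.get_obs(); print(o['time'],o['position'],o['q'],o['ft_force'])
w=cam('wrist'); save(w,'w1.png'); np.savez('w1.npz',**w)
W=cloud(w); hs=cv2.cvtColor(w['image'],cv2.COLOR_RGB2HSV)
mk=(hs[...,2]<100)&(W[...,2]>.108)&(W[...,2]<.12)
n,l,st,ce=cv2.connectedComponentsWithStats(mk.astype(np.uint8))
for i in range(1,n):
    if st[i,4]>40: q=W[l==i]; print(ce[i].round(),st[i,4],((q.min(0)+q.max(0))/2).round(4),np.ptp(q,0).round(3))
```

```text
lamp [0.683 0.123 0.041] [0.876 0.279 0.324]
vise [ 0.236 -0.28   0.04 ] [ 0.392 -0.206  0.096]
bottle [0.462 0.201 0.041] [0.498 0.234 0.091]
rect 677.3323974609375 -120.22683715820312 80.80916595458984 180.61483764648438 78.7994384765625
2.35 [ 0.48586689 -0.18770312  0.22988197] [-5.83611348e-01  3.89772706e-01  1.69086684e+00  3.78820785e-04
  1.06346892e+00 -1.76091765e+00] [-0.04064882  1.44846201  0.67853259]
[461.  69.] 366 [ 0.4633 -0.0062  0.1127] [0.015 0.014 0.009]
[250. 188.] 270 [ 0.4886 -0.193   0.1129] [0.015 0.015 0.009]
```

View pics/w1.png

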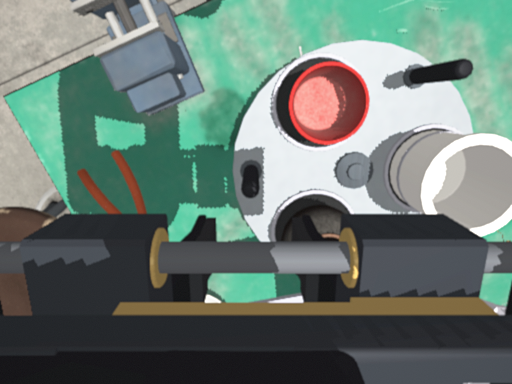

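The wrist view shows post B below the gripper at (250,188) and the beaker and jar clear of it. Post B is at (0.488, -0.192) and the hopper angle is confirmed at -11°. Next I descend and grip it.

Call:
send_rows:
  increments: [0,0,0,0.1,-0.4,-2,0.45,0,0,0,0,0,-2.5,0.45,0,0,0,0,0,-2.5,0.45,0,0,0,0,0,-2.5,0.45,0,0,0,0,0,-2.5,0.45,0,0,0,0,0,-1.5,0.45,0,0,0,0,0,0,0.45,0,0,0,0,0,0,0.1,0,0,0,0,0,0,0.1,0,0,0,0,0,0,0.1,0,0,0,0,0,0,0.1,0,0,0,0,0,0,0.1,0,0,0,0,0,0,0.1,0,0,0,0,0,0,0.1]
  newtons: 12

```text
time: 3.57
position: [0.4885, -0.1922, 0.0967]
tool_rot: [0.195, 0.981, -0.0, 0.001]
ft_force: [-0.2, 2.5, 6.2]
grip_width: 0.0151
grip_force: 12.0
```

Call:
send_rows:
  increments: [0,0,-0.0344,-0.34,0.17,0,0.1,0,0,-0.0344,-0.34,0.17,0,0.1,0,0,-0.0344,-0.34,0.17,0,0.1,0,0,-0.0344,-0.34,0.17,0,0.1,0,0,-0.0344,-0.31,0.21,0,0.1,0,0,-0.0344,-0.31,0.21,0,0.1,0,0,-0.0344,-0.31,0.21,0,0.1,0,0,-0.0344,-0.31,0.21,0,0.1,0,0,-0.0344,-0.28,0.25,0,0.1,0,0,-0.0344,-0.28,0.25,0,0.1,0,0,-0.0344,-0.28,0.25,0,0.1,0,0,-0.0344,-0.28,0.25,0,0.1,0,0,-0.0344,-0.24,0.29,0,0.1,0,0,-0.0344,-0.24,0.29,0,0.1,0,0,-0.0344,-0.24,0.29,0,0.1,0,0,-0.0344,-0.24,0.29,0,0.1,0,0,-0.0344,-0.2,0.32,0,0.1,0,0,-0.0344,-0.2,0.32,0,0.1,0,0,-0.0344,-0.2,0.32,0,0.1,0,0,-0.0344,-0.2,0.32,0,0.1]

```text
time: 5.23
position: [0.4343, -0.1437, 0.0967]
tool_rot: [0.515, 0.857, -0.0, 0.002]
ft_force: [1.4, -0.6, 5.8]
grip_width: 0.0157
grip_force: 12.0
```

Call:
send_rows:
  increments: [0,0,-0.0344,-0.16,0.34,0,0.1,0,0,-0.0344,-0.16,0.34,0,0.1,0,0,-0.0344,-0.16,0.34,0,0.1,0,0,-0.0344,-0.16,0.34,0,0.1,0,0,-0.0344,-0.11,0.36,0,0.1,0,0,-0.0344,-0.11,0.36,0,0.1,0,0,-0.0344,-0.11,0.36,0,0.1,0,0,-0.0344,-0.11,0.36,0,0.1,0,0,-0.0344,-0.06,0.37,0,0.1,0,0,-0.0344,-0.06,0.37,0,0.1,0,0,-0.0344,-0.06,0.37,0,0.1,0,0,-0.0344,-0.06,0.37,0,0.1,0,0,-0.0344,0,0.38,0,0.1,0,0,-0.0344,0,0.38,0,0.1,0,0,-0.0344,0,0.38,0,0.1,0,0,-0.0344,0,0.38,0,0.1,0,0,-0.0344,0.05,0.38,0,0.1,0,0,-0.0344,0.05,0.38,0,0.1,0,0,-0.0344,0.05,0.38,0,0.1,0,0,-0.0344,0.05,0.38,0,0.1]

```text
time: 6.9
position: [0.4226, -0.07, 0.0966]
tool_rot: [0.774, 0.633, 0.0, 0.001]
ft_force: [-1.1, -0.7, 8.6]
grip_width: 0.0157
grip_force: 12.0
```

Call:
send_rows:
  increments: [0,0,0,0,0,0,0.1,0,0,0,0,0,0,0.1,0,0,0,0,0,0,0.1]

```text
time: 7.15
position: [0.4226, -0.0697, 0.0966]
tool_rot: [0.773, 0.634, 0.001, 0.001]
ft_force: [0.1, 2.1, 9.4]
grip_width: 0.0154
grip_force: 12.0
```

```bash
cat > look.py <<'E'
from h import *
import sys
c=cam('top'); save(c,sys.argv[1]+'.png'); W=cloud(c); hs=cv2.cvtColor(c['image'],cv2.COLOR_RGB2HSV); S,V=hs[...,1],hs[...,2]
v,u=np.mgrid[0:384,0:512]; roi=(u>250)&(u<375)&(v>95)&(v<250)
def blob(name,mk,zr):
    mk=mk&roi&(W[...,2]>zr[0])&(W[...,2]<zr[1])
    n,l,st,ce=cv2.connectedComponentsWithStats(mk.astype(np.uint8))
    for i in range(1,n):
        if st[i,4]>=8:
            p=W[l==i]; print(name,ce[i].round(1),st[i,4],'mid',((p.min(0)+p.max(0))/2).round(4), 'ext',np.ptp(p,0).round(3))
blob('post',V<90,(.105,.125)); blob('jar',(V>150)&(S<60),(.102,.118)); blob('red',S>120,(.07,.095)); blob('dark',V<120,(.085,.104)); blob('grip',V<120,(.195,.22))
cv2.imwrite('pics/'+sys.argv[1]+'c.png',cv2.resize(c['image'][100:245,245:370],None,fx=4,fy=4,interpolation=cv2.INTER_CUBIC)[:,:,::-1])
o=robot.get_obs(); print(o['time'],o['position'],o['tool_rot'],o['ft_force'],o['q'])
E
python3 look.py t2
```

```text
post [275.5 171.7] 11 mid [ 0.5999 -0.0065  0.1165] ext [0.009 0.009 0.01 ]
post [340.4 183.5] 19 mid [ 0.5651 -0.1943  0.1154] ext [0.009 0.013 0.011]
jar [302.5 174.7] 141 mid [ 0.6041 -0.0967  0.1106] ext [0.08  0.072 0.013]
red [279.5 205.7] 96 mid [ 0.5048 -0.0165  0.0781] ext [0.068 0.068 0.016]
dark [361.3 107.7] 404 mid [ 0.7992 -0.2689  0.0892] ext [0.079 0.084 0.008]
dark [337.7 185. ] 9 mid [ 0.5644 -0.1905  0.0944] ext [0.01  0.008 0.017]
dark [331.2 209.6] 67 mid [ 0.4864 -0.164   0.0937] ext [0.056 0.046 0.017]
grip [358.5 171.5] 32 mid [ 0.584  -0.2227  0.2062] ext [0.013 0.013 0.013]
grip [308.4 203.1] 265 mid [ 0.4976 -0.0872  0.2019] ext [0.043 0.075 0.012]
7.2 [ 0.42263579 -0.06972213  0.09664379] [7.73449892e-01 6.33855934e-01 6.26445483e-04 1.23599168e-03] [-0.45256998  1.34368688 10.0538769 ] [-4.25644543e-01  5.21474800e-01  2.03819169e+00  5.30605968e-05
  5.79154954e-01 -2.27951061e-01]
```

View pics/t2c.png

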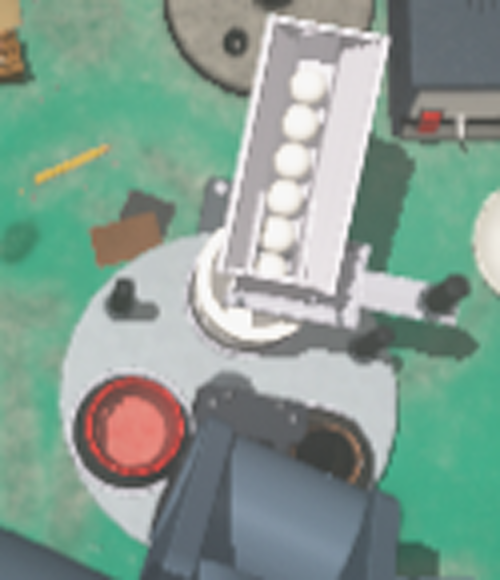

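The white jar now sits under the hopper. Its angle is about -10.7° against the stand's -11.1°, roughly 1 mm off. I release the post, lift, and move above the shutter grip.

Call:
send_rows:
  increments: [0,0,0,0,0,0,0.4,0,0,0,0,0,0,0.4,0,0,0,0,0,0,0.4,0,0,0,0,0,0,0.4,0,0,0,0,0,1.5,0.4,0,0,0,0,0,2.5,0.4,0,0,0,0,0,3,0.4,0,0,0,0,0,3,0.4,0,0,0,0,0,3,0.4,0,0,0,0,0,2,0.4]

```text
time: 8.03
position: [0.4222, -0.0697, 0.2479]
tool_rot: [0.774, 0.634, 0.001, 0.001]
ft_force: [0.3, 0.2, -0.4]
grip_width: 0.0347
grip_force: 0.0
```

Call:
send_rows:
  increments: [0,0,0,1.35,-1.3,0,0.4,0,0,0,1.35,-1.3,0,0.4,0,0,0,1.35,-1.3,0,0.4,0,0,0,1.35,-1.3,0,0.4,0,0,0,1.35,-1.3,0,0.4,0,0,0,1.35,-1.3,0,0.4,0,0,0,1.35,-1.3,0,0.4,0,0,0,1.35,-1.3,0,0.4,0,0,0,1.35,-1.3,0,0.4,0,0,0,1.35,-1.3,0,0.4,0,0,0,1.35,-1.3,0,0.4,0,0,0,1.35,-1.3,0,0.4,0,0,0,0,0,0,0.4,0,0,0,0,0,0,0.4,0,0,0,0,0,0,0.4]

```text
time: 9.28
position: [0.5826, -0.2245, 0.2448]
tool_rot: [0.774, 0.634, -0.0, -0.001]
ft_force: [0.2, 0.5, -0.3]
grip_width: 0.0349
grip_force: 0.0
```

Run:
```python
from h import *
o=robot.get_obs(); print(o['time'],o['position'],o['tool_rot'],o['ft_force'])
w=cam('wrist'); save(w,'w2.png'); W=cloud(w); hs=cv2.cvtColor(w['image'],cv2.COLOR_RGB2HSV)
for zr in ((.2,.212),(.108,.12)):
  mk=(hs[...,2]<100)&(W[...,2]>zr[0])&(W[...,2]<zr[1])
  n,l,st,ce=cv2.connectedComponentsWithStats(mk.astype(np.uint8))
  for i in range(1,n):
    if st[i,4]>40: q=W[l==i]; print(ce[i].round(),st[i,4],((q.min(0)+q.max(0))/2).round(4),np.ptp(q,0).round(3))
mk=(hs[...,2]>140)&(hs[...,1]<50)&(W[...,2]>.104)&(W[...,2]<.118)
q=W[mk]; print(mk.sum(),q.min(0) if len(q) else 0,q.max(0) if len(q) else 0)
```

```text
9.2833 [ 0.58259159 -0.22453738  0.24481171] [ 7.73524806e-01  6.33764501e-01 -4.07836091e-04 -1.32872432e-03] [ 0.15206725  0.53803338 -0.2589413 ]
[259. 210.] 670 [ 0.5867 -0.2237  0.2049] [0.017 0.017 0.009]
[20. 33.] 376 [ 0.4246 -0.0721  0.1129] [0.014 0.014 0.01 ]
[230. 148.] 240 [ 0.5684 -0.1944  0.1128] [0.014 0.015 0.009]
661 [ 0.56042431 -0.19673678  0.10407817] [ 0.57975452 -0.07802116  0.11386253]
```

View pics/w2.png

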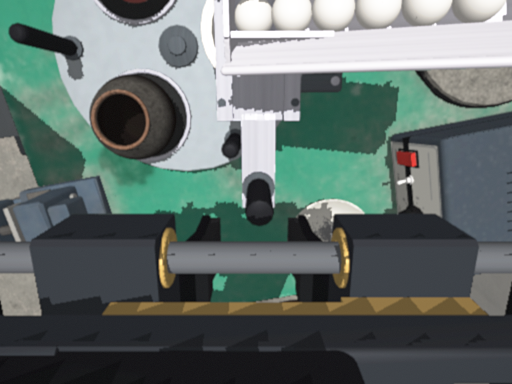

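The grip is at (259,210), directly below the jaws, at (0.586, -0.224). Next I descend and grip it.

Call:
send_rows:
  increments: [0,0,0,0.3,0,-1,0.4,0,0,0,0,0,-2,0.4,0,0,0,0,0,-2,0.4,0,0,0,0,0,-1.3,0.4,0,0,0,0,0,0,0.4,0,0,0,0,0,0,0.1,0,0,0,0,0,0,0.1,0,0,0,0,0,0,0.1,0,0,0,0,0,0,0.1,0,0,0,0,0,0,0.1,0,0,0,0,0,0,0.1]
  newtons: 25

```text
time: 10.25
position: [0.5858, -0.2253, 0.1836]
tool_rot: [0.773, 0.634, -0.001, -0.0]
ft_force: [-4.7, 0.5, 5.8]
grip_width: 0.0173
grip_force: 25.0
```

Call:
send_rows:
  increments: [0,0,0,-0.1,-0.5,0,0.1,0,0,0,-0.1,-0.5,0,0.1,0,0,0,-0.1,-0.5,0,0.1,0,0,0,-0.1,-0.5,0,0.1,0,0,0,-0.1,-0.5,0,0.1,0,0,0,-0.1,-0.5,0,0.1,0,0,0,-0.1,-0.5,0,0.1,0,0,0,-0.1,-0.5,0,0.1,0,0,0,-0.1,-0.5,0,0.1,0,0,0,-0.07,-0.4,0,0.1,0,0,0,0,0,0,0.1,0,0,0,0,0,0,0.1,0,0,0,0,0,0,0.1,0,0,0,0,0,0,0.1,0,0,0,0,0,0,0.1,0,0,0,0,0,0,0.1,0,0,0,0,0,0,0.1,0,0,0,0,0,0,0.1,0,0,0,0,0,0,0.1,0,0,0,0,0,0,0.1]

```text
time: 11.92
position: [0.5761, -0.2744, 0.1836]
tool_rot: [0.774, 0.634, -0.001, -0.0]
ft_force: [-4.9, 1.6, 4.8]
grip_width: 0.0171
grip_force: 25.0
```

Call:
send_rows:
  increments: [0,0,0,0,0,0,0.1,0,0,0,0,0,0,0.1,0,0,0,0,0,0,0.1,0,0,0,0,0,0,0.1,0,0,0,0,0,0,0.1,0,0,0,0,0,0,0.1,0,0,0,0,0,0,0.1,0,0,0,0,0,0,0.1,0,0,0,0,0,0,0.1,0,0,0,0,0,0,0.1,0,0,0,0,0,0,0.1,0,0,0,0,0,0,0.1,0,0,0,0,0,0,0.1,0,0,0,0,0,0,0.1,0,0,0,0,0,0,0.1]

```text
time: 13.17
position: [0.5762, -0.2743, 0.1836]
tool_rot: [0.773, 0.634, -0.001, -0.0]
ft_force: [-5.0, 0.6, 6.1]
grip_width: 0.0172
grip_force: 25.0
```

```bash
python3 look.py t3
```

```text
post [275.5 172.2] 10 mid [ 0.5993 -0.0065  0.1132] ext [0.01  0.009 0.013]
post [340.4 183.5] 17 mid [ 0.5651 -0.1939  0.1137] ext [0.009 0.013 0.013]
jar [302.5 174.8] 142 mid [ 0.6037 -0.0966  0.1095] ext [0.08  0.072 0.015]
red [276.2 203.1] 66 mid [ 0.5035 -0.0151  0.0781] ext [0.066 0.065 0.015]
dark [363.  107.1] 330 mid [ 0.8005 -0.2687  0.0888] ext [0.077 0.083 0.008]
dark [354.6 118.3] 10 mid [ 0.7672 -0.2479  0.0875] ext [0.01  0.015 0.003]
dark [331.2 205.2] 12 mid [ 0.5037 -0.1687  0.0903] ext [0.015 0.023 0.01 ]
13.2167 [ 0.57613996 -0.27435828  0.1836159 ] [ 7.73501223e-01  6.33794398e-01 -5.91655538e-04 -4.10464029e-04] [-5.14040719  0.77810471  6.02891299] [-6.18824195e-01  5.98186700e-01  1.44226517e+00 -1.03832727e-03
  1.10224368e+00 -4.20456666e-01]
```

View pics/t3c.png

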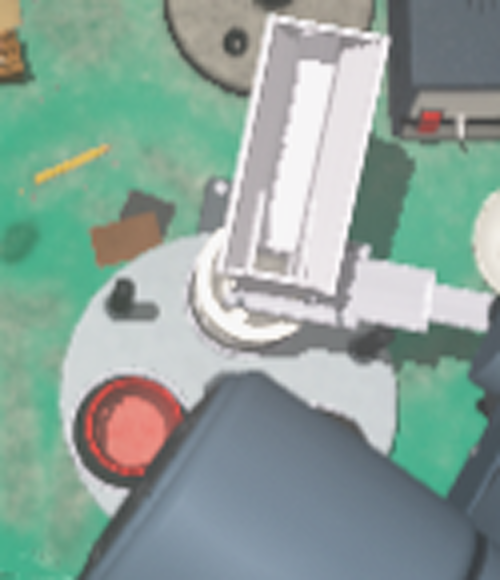

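The shutter is open about 50 mm, the hopper is empty and no balls are outside the jar. Next I close the shutter.

Call:
send_rows:
  increments: [0,0,0,0.1,0.5,0,0.1,0,0,0,0.1,0.5,0,0.1,0,0,0,0.1,0.5,0,0.1,0,0,0,0.1,0.5,0,0.1,0,0,0,0.1,0.5,0,0.1,0,0,0,0.1,0.5,0,0.1,0,0,0,0.1,0.5,0,0.1,0,0,0,0.1,0.5,0,0.1,0,0,0,0.1,0.5,0,0.1,0,0,0,0.08,0.5,0,0.1,0,0,0,0,0,0,0.1,0,0,0,0,0,0,0.1,0,0,0,0,0,0,0.1]

```text
time: 14.3
position: [0.5858, -0.2253, 0.1836]
tool_rot: [0.773, 0.634, -0.001, 0.0]
ft_force: [-5.9, -1.4, 5.1]
grip_width: 0.0178
grip_force: 25.0
```

Call:
send_rows:
  increments: [0,0,0,0.02,0.1,0,0.1,0,0,0,0.02,0.1,0,0.1,0,0,0,0,0,0,0.1,0,0,0,0,0,0,0.1]

```text
time: 14.63
position: [0.5858, -0.2252, 0.1837]
tool_rot: [0.773, 0.634, -0.003, 0.001]
ft_force: [-6.9, -5.2, 4.3]
grip_width: 0.0174
grip_force: 25.0
```

Call:
send_rows:
  increments: [0,0,0,0,0,0,0.45,0,0,0,0,0,0,0.45,0,0,0,0,0,0,0.45,0,0,0,0,0,0,0.45,0,0,0,0,0,1,0.45,0,0,0,0,0,2,0.45,0,0,0,0,0,2.5,0.45,0,0,0,0,0,2.5,0.45,0,0,0,-1,-1,1.5,0.45,0,0,0,-2,-1,0,0.45,0,0,0,-2,-1,0,0.45,0,0,0,-2,-1,0,0.45,0,0,0,-2,-1,0,0.45,0,0,0,0,0,0,0.45,0,0,0,0,0,0,0.45]

```text
time: 15.88
position: [0.4971, -0.2728, 0.2784]
tool_rot: [0.774, 0.633, 0.0, 0.001]
ft_force: [-0.2, -0.2, -0.3]
grip_width: 0.0387
grip_force: 0.0
```

```bash
python3 look.py t4
```

```text
post [275.6 171.9] 12 mid [ 0.5995 -0.0067  0.1135] ext [0.01  0.009 0.014]
post [340.  183.6] 17 mid [ 0.5643 -0.1926  0.1129] ext [0.011 0.01  0.015]
post [298.2 233.8] 18 mid [ 0.4204 -0.069   0.1134] ext [0.011 0.011 0.014]
jar [302.5 174.8] 142 mid [ 0.6038 -0.0967  0.1099] ext [0.081 0.072 0.015]
red [279.6 205.6] 94 mid [ 0.5035 -0.0163  0.0794] ext [0.066 0.068 0.018]
dark [349.2  97.6] 14 mid [ 0.8325 -0.2353  0.0884] ext [0.013 0.016 0.007]
dark [362.  107.8] 352 mid [ 0.8    -0.2683  0.0891] ext [0.077 0.083 0.008]
dark [324.1 214.6] 212 mid [ 0.4777 -0.1513  0.0946] ext [0.067 0.07  0.019]
grip [358.2 171.6] 35 mid [ 0.5837 -0.2226  0.2044] ext [0.013 0.016 0.017]
15.9333 [ 0.49783849 -0.27252927  0.27834397] [7.73749383e-01 6.33491058e-01 5.64700963e-04 8.08120746e-04] [0.57644679 0.17683875 1.14141598] [-6.98142578e-01  3.95897824e-01  1.52312888e+00  8.62242353e-04
  1.22076836e+00 -4.99755586e-01]
```

View pics/t4c.png

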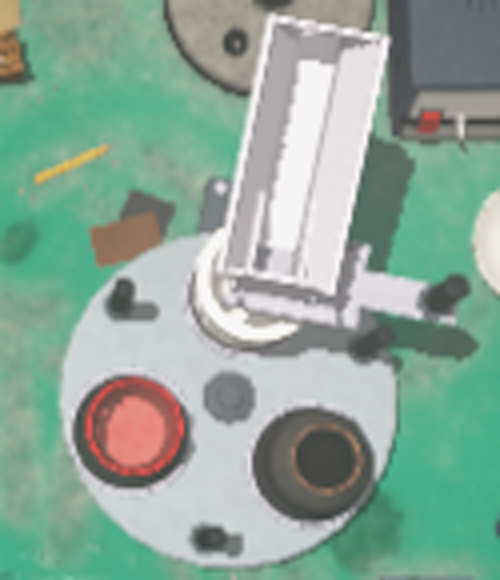

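The shutter grip is back at its starting position. The hopper is empty, all the vessels stand in their seats, and there are no stray balls. The arm is clear, so I hand in.

```bash
python3 -c "from rig import robot; print(robot.hand_in())"
```

```text
the job is handed in; nothing more can be done
None
```

I handed the job in at about 16 s: the mill jar is under the spout (about 1 mm off by measurement), the hopper has emptied with no ball seen outside the jar (its inside wasn't visible), and the shutter is closed against its stop.

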